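# Tare the studio scale to a mixing cup

## Robot

A 6-joint arm with a two-finger parallel gripper is mounted at the origin on the work surface. World frame = base frame: x ahead of the robot, y to its left, z up, the work surface at z = 0. Lengths are in m, angles in rad, forces in N, time in s.
With the tool pointing down it reaches from about 0.35 to 0.775 m from the base axis. Payload 5.5 kg.
Tool frame: the origin (TCP) lies midway between the tips of the shut fingers; the grasp point (between the pads) lies 19 mm behind it (env.hold_point_z is the distance from the TCP to the grasp point, in m); x points along the fingers, y is the direction in which the jaws open and shut, and the axes are right-handed (so a half turn about x gives the same grasp; the last joint's range is limited). The gripper opens to 85 mm and grips with 20 to 120 N. Pads are 22 mm wide; open, the fingers measure 114 mm over their backs; the gripper's body (76 mm by 85 mm) begins 54 mm behind the grasp point. The pads swing forward as they close: fully open they stand 13 mm farther back than shut.
Start: joints at [-1.417, 0.313, 0.046, 1.304, 0, 1.431], TCP at [0.167, -0.55, 0.231] pointing down, gripper open.
Joint ranges: [-2.76, 2.76], [-0.86, 1.69], [-1.03, 1.26], [-2.2, 2.34], [-1.47, 1.5], [-3.14, 3.14]. Speed limits (rad/s): [2.57, 2.57, 3.14, 3.14, 3.14, 3.14].

## Interface

Orientations are given as a unit quaternion [w, x, y, z].
In Python, from workcell import env, eyes, job gives the robot as it stands.
- The arm moves only by the tool drive_tool, never from a script. Its argument "increments" is text: rows parted by semicolons, each of 7 numbers parted by spaces: the turn, a rotation vector about the tool's x, y, z in rad, then the shift along the tool's x, y, z in m, then the opening, from 0 (shut) to 1 (fully open). A call has 1 to 12 rows; each row is the pose to reach, as a shift and turn from the pose commanded when the call began, along the tool's axes at that moment; what a row does not reach only later rows make up. A row lasts 1/8 s, in which the tool goes at most 62.5 mm and 10.7 degrees, less where a joint would pass 70% of its speed; a pose out of reach is approached as far as the arm can. A call with a gripper value outside its range is refused whole. The fingers move at their own pace and stop on an object; "newtons" is the grip in N (left out, the last holds). Time passes only in rows, so rows that repeat a pose let the fingers close. It gives the time, the measured TCP pose, the force and the opening at its end, in the units of the state.
- env.get_state(): the state, without advancing time (a new reading comes with each control period).
- eyes.read_camera(name): name is "scene" or "top" or "wrist"; returns the picture (480x640x3 uint8, red, green, blue); there is no depth.
- eyes.camera_info(name): a dict with "camera_matrix" (3x3 intrinsics, pixels), "distortion" ([k1, k2, p1, p2, k3] as OpenCV has them; the pictures are not rectified), "origin" and "attitude" of the camera in the world. Camera axes: x right, y up, looking along -z (the intrinsics and any distortion apply to the point x, -y, -z); pixel columns grow to the right and rows downward; lengths in m; the calibration is good to about 2 mm. A picture is of the moment at which its call begins: read the wrist's pose just before it. camera_info takes no time and is no camera call; for the wrist camera it gives the pose at the moment of the call.
- job.hand_in(): hands the job in, once; it reports no verdict.
The state is a dict: "clock": time; "joint_pos": joint angles; "qvel": joint speeds; "tau": joint torques, N m; "tcp_pos": TCP position; "orientation": TCP orientation; "wrist_force": force on the tool from outside, world axes, zero at the start; "ft_torque": the same for the moment, N m; "finger_gap": finger opening in m.
Only numpy, scipy, OpenCV 4.12 (cv2) and the standard library are available. Lean on these libraries where they do the work, as an engineer would, in place of code of your own. Each camera call takes 0.05 s, during which the arm holds its last target. There are 200 camera calls.

## Task

Stand the open mixing cup upright on the middle of the scale's round pan and let go of it; then turn the ribbed bezel of the dial until its broad zero bar lines up with the needle, so that the scale reads zero with the cup on it. Leave the cup on the pan and the bezel set, and leave the other things on the table where they are.

Things in the scene. Friction and masses are not known exactly. Their poses are not given: they have to be found in the camera images.
- scale: Grey spring scale, fixed to the table, housing 170 x 280 mm and 55 mm high. Origin at the centre of its underside; the pan is at its +y end, the dial at its -y end, both facing up; z up.
- pan: Round flat steel weighing pan, 120 mm across and 6 mm thick, without a lip. Origin at the centre of its underside, in the scale's frame at (0, 75, 69) mm when empty; its upper face is 6 mm above the origin. It sinks 2 to 6 mm under the cup, 11 mm at most.
- bezel_grip (a point): Centre of the bezel, on the dial's upright axis, half-way up the bezel, in the scale's frame at (0, -80, 81) mm. The bezel is a round ribbed aluminium ring with the white dial face in it, 58 mm across and 22 mm high (its underside 70 mm, its top 92 mm above the table), on a turret 48 mm across and 15 mm high; grip it across the outside from above, at any yaw.
- zero_mark (a point): The zero bar: a broad black bar, 4 mm wide, on the dial face and across the bezel's rim, that turns with the bezel (the other 23 division marks, 15 degrees apart, are thin). This point is 22 mm from the dial's axis; the point's x axis points outward from the dial's axis through the bar.
- needle_tip (a point): Point of the needle: a thin black pointer, 2 mm wide, that turns over the dial face, 22 mm from axis to tip, with a brass hub in the middle and a 3 mm tail; it cannot be touched. The point's x axis points from the dial's axis to the tip.
- bezel (a joint): Angle of the bezel, rad, growing clockwise seen from above; at 0 the zero bar points along the scale's +x. Stops at -0.6 and 2.6. Stays where it is left.
- needle (a joint): Angle of the needle, rad, same zero and sense as the bezel's, so the scale reads zero when the two are equal. It is 0 with the pan empty and turns clockwise with the load, about 4.4 rad per kg; it settles within a second.
- cup: White open ceramic mixing cup without a handle, straight-sided, 58 mm outside diameter, 75 mm tall, wall 4 mm, 0.15 to 0.31 kg, standing upright on the table to one side of the scale. Origin at the centre of its underside, z up.
- jar: Bystander: closed jar with a steel cap, 60 mm diameter, 85 mm tall, standing on the other side of the scale. Origin at the centre of its underside.
- tin: Bystander: closed paint tin, 74 mm diameter, 100 mm tall, beyond the scale. Origin at the centre of its underside.
- brush: Bystander: paint brush lying on the table beyond the scale. Its origin is under its middle.
Mind the look-alikes: they are no part of the job. Leave any orange or yellow look-alike of the cup alone.

How it is judged:
By the outcome, as a careful person would: the job done as asked, in the order asked, and still so for the second after the job is handed in, with the robot touching nothing.
It also fails if it takes over 53 s, if anything falls off the work surface, if the arm or the gripper's body presses on something with over 40 N, if the wrist force passes 120 N, or if a joint passes its speed limit or range.

## Working session

There is one attempt and no reset: what is moved stays moved. The work goes in short steps, Python scripts to look and compute and a tool call to move; the robot and the scene stay as the last step left them, time stands still between calls to the robot, and variables do not carry over. Pictures are saved under pics/ and viewed, and the job is handed in when it is done.

Besides the shell and the picture viewer there is one more tool, called after ">>>" by a JSON object that holds its "name" and its "arguments", one argument or row to a line. drive_tool: Moves the arm, as the interface text tells. Its arguments: {"type":"object","properties":{"increments":{"type":"string"},"newtons":{"type":"number"}},"required":["increments"]}

```bash
mkdir -p pics; cat > h.py <<'E'
import numpy as np, cv2
from scipy.spatial.transform import Rotation as R
from workcell import env, eyes, job
def rot(a):
    a=np.array(a,float)
    return a if a.shape==(3,3) else R.from_quat(a[[1,2,3,0]]).as_matrix()
def ray(info,px):
    K=np.array(info["camera_matrix"],float);D=np.array(info["distortion"],float)
    p=cv2.undistortPoints(np.array(px,float).reshape(-1,1,2),K,D).reshape(-1,2)
    d=np.c_[p[:,0],-p[:,1],-np.ones(len(p))]@rot(info["attitude"]).T
    return np.array(info["origin"],float),d
def onz(info,px,z):
    o,d=ray(info,px); return o+d*((z-o[2])/d[:,2])[:,None]
def proj(info,P):
    K=np.array(info["camera_matrix"],float);D=np.array(info["distortion"],float)
    q=(np.atleast_2d(P)-np.array(info["origin"]))@rot(info["attitude"])
    q=q*[1,-1,-1]
    return cv2.projectPoints(q,np.zeros(3),np.zeros(3),K,D)[0].reshape(-1,2)
def snap(name,f):
    i=eyes.camera_info(name);im=eyes.read_camera(name)
    cv2.imwrite("pics/"+f,im[:,:,::-1]);return i,im
E
python3 - <<'E'
from h import *
for n in("top","scene","wrist"):
    i,im=snap(n,n+"0.png");print(n,i)
print(env.get_state())
E
```

```text
top {'camera_matrix': array([[450.15436321,   0.        , 325.97194127],
       [  0.        , 450.15436321, 235.79730939],
       [  0.        ,   0.        ,   1.        ]]), 'distortion': array([0.01263206, 0.        , 0.        , 0.        , 0.        ]), 'origin': array([ 0.4941987 , -0.02300123,  0.99418022]), 'attitude': array([ 0.70652429,  0.05888171, -0.04469947, -0.70381697])}
scene {'camera_matrix': array([[537.33798009,   0.        , 319.53104617],
       [  0.        , 537.33798009, 232.28610803],
       [  0.        ,   0.        ,   1.        ]]), 'distortion': array([-0.04318994,  0.        ,  0.        ,  0.        ,  0.        ]), 'origin': array([1.53620652, 0.17918683, 0.74212856]), 'attitude': array([0.57315791, 0.29467561, 0.35491007, 0.67727036])}
wrist {'camera_matrix': array([[385.55212747,   0.        , 313.59811816],
       [  0.        , 385.55212747, 234.66432837],
       [  0.        ,   0.        ,   1.        ]]), 'distortion': array([-0.06313547,  0.        ,  0.        ,  0.        ,  0.        ]), 'origin': array([ 0.23048262, -0.53106124,  0.37378949]), 'attitude': array([ 0.79598829, -0.10744361,  0.08068135, -0.590211  ])}
{'clock': 0.15, 'joint_pos': array([-1.41660889e+00,  3.13840269e-01,  4.52369247e-02,  1.30353751e+00,
        1.61588018e-05,  1.43117788e+00]), 'qvel': array([ 0.00117351, -0.00236169,  0.00497544, -0.00133044,  0.00073896,
        0.00088204]), 'tau': array([ 6.33460913e-04, -4.81066418e+01,  2.98814249e+01,  1.39084159e-02,
       -1.78874711e-04,  9.31507202e-06]), 'tcp_pos': array([ 0.16644844, -0.55000963,  0.2306054 ]), 'orientation': array([ 0.10302744,  0.69949274,  0.10397822, -0.69948823]), 'wrist_force': array([ 0.01360047, -0.40891997,  0.2459129 ]), 'ft_torque': array([-0.0208873 , -0.00499924, -0.02294365]), 'finger_gap': 0.08555153062302673}
```

View pics/top0.png

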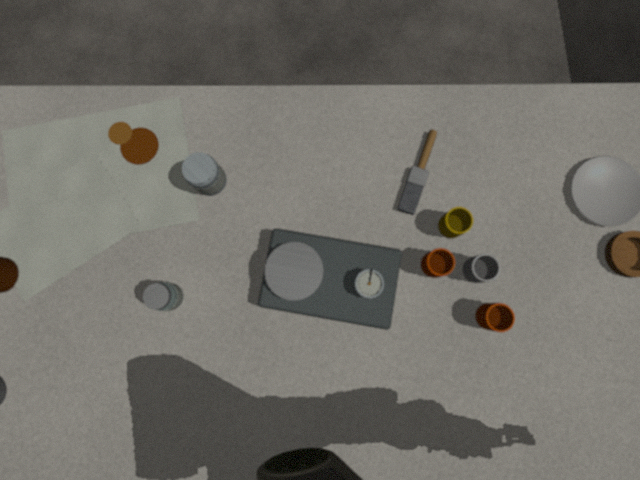

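View pics/scene0.png

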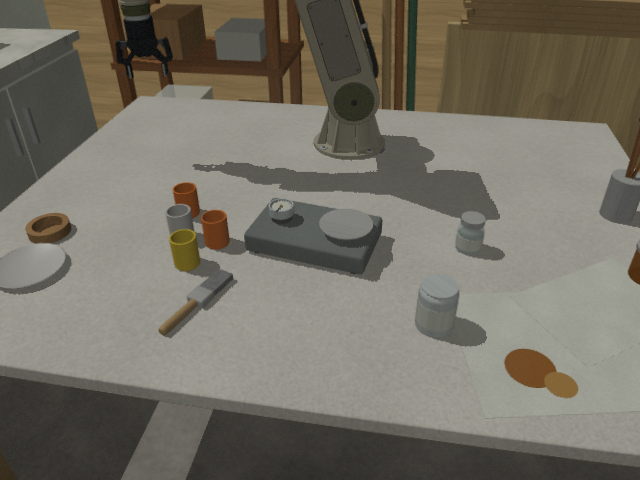

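View pics/wrist0.png

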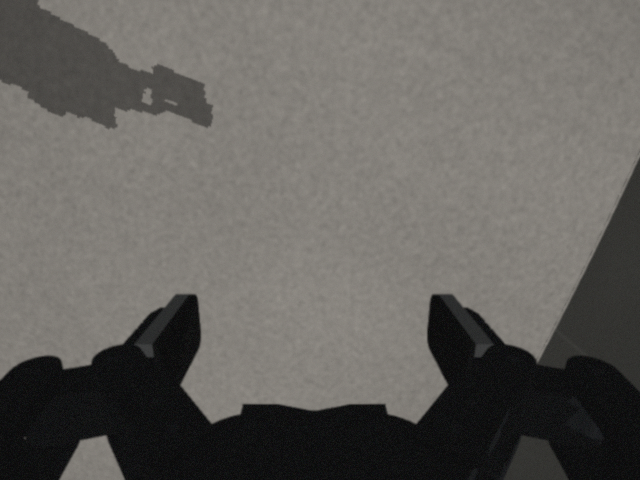

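Candidates for the cup in the top view are the grey-white open cup (483,268), orange cups (439,262) and (496,317), the yellow cup (458,221) and the closed steel-capped jar (157,295). I choose (483,268), and will check it in a close crop and measure.

```bash
python3 - <<'E'
from h import *
im=cv2.imread("pics/top0.png");i=eyes.camera_info("top")
c=im[180:350,240:530];cv2.imwrite("pics/crop0.png",cv2.resize(c,(0,0),fx=2.7,fy=2.7,interpolation=cv2.INTER_CUBIC))
for n,p,z in[("cup",(484,267),.075),("orA",(440,262),.075),("orB",(498,317),.075),("yel",(458,221),.075),("pan",(294,271),.075),("dial",(370,283),.092),("jar",(157,295),.085)]:
    print(n,onz(i,[p],z)[0].round(3))
cor=onz(i,[(272,229),(400,249),(389,327),(259,306)],.055);print(cor.round(3),cor.mean(0))
hsv=cv2.cvtColor(im,cv2.COLOR_BGR2HSV)
m=((hsv[:,:,1]>45)&(hsv[:,:,0]>75)&(hsv[:,:,0]<125)).astype(np.uint8)
m=((im[:,:,0].astype(int)-im[:,:,2]>3)).astype(np.uint8)
m=cv2.morphologyEx(m,cv2.MORPH_OPEN,np.ones((3,3)))
for k in cv2.findContours(m,0,2)[0]:
    if cv2.contourArea(k)>300: print(cv2.contourArea(k),cv2.minAreaRect(k),onz(i,cv2.boxPoints(cv2.minAreaRect(k)),.055).round(3).tolist())
E
```

```text
cup [ 0.567 -0.325  0.075]
orA [ 0.577 -0.237  0.075]
orB [ 0.467 -0.348  0.075]
yel [ 0.661 -0.276  0.075]
pan [0.557 0.061 0.075]
dial [ 0.533 -0.093  0.092]
jar [0.507 0.335 0.085]
[[ 0.647  0.111  0.055]
 [ 0.605 -0.159  0.055]
 [ 0.445 -0.133  0.055]
 [ 0.486  0.134  0.055]] [ 0.5458467  -0.01190327  0.055     ]
620.0 ((199.75001525878906, 168.25), (31.11269760131836, 30.405588150024414), 45.0) [[0.781, 0.318, 0.055], [0.829, 0.273, 0.055], [0.78, 0.223, 0.055], [0.732, 0.268, 0.055]]
```

View pics/crop0.png

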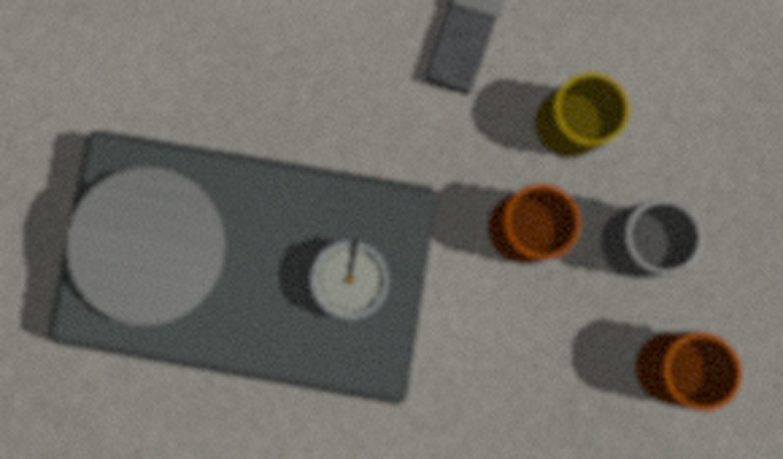

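The crop confirms it: the open grey-white cup has its rim centre at about (485,268) in the top view. The orange cups lie left and below and the yellow one upper left, so jaws along world ~135° clear them all.

```bash
cat >> h.py <<'E'
def tool(a): # jaw angle deg, pointing down
    a=np.radians(a);c,s=np.cos(a),np.sin(a)
    return np.array([[0,c,s],[0,s,-c],[-1,0,0]])
def plan(p,a):
    st=env.get_state();R0=rot(st["orientation"]);p0=np.array(st["tcp_pos"])
    y=R0[:,1];print("t",round(st["clock"],2),"tcp",p0.round(4),"jaw",np.degrees(np.arctan2(y[1],y[0])).round(2),"q",np.round(st["joint_pos"],2),"F",np.round(st["wrist_force"],1),"gap",round(st["finger_gap"],4))
    rv=R.from_matrix(R0.T@tool(a)).as_rotvec();sh=R0.T@(np.array(p)-p0)
    print("row:",rv.round(4),sh.round(4),"| dist",np.linalg.norm(sh).round(3),"ang",np.degrees(np.linalg.norm(rv)).round(1))
E
python3 -c "
from h import *
plan([.55,-.31,.231],135);plan([.55,-.31,.231],-45)
print(rot(env.get_state()['orientation']).round(3))"
```

```text
t 0.15 tcp [ 0.1664 -0.55    0.2306] jaw -73.17 q [-1.42  0.31  0.05  1.3   0.    1.43] F [ 0.  -0.4  0.2] gap 0.0856
row: [2.65e+00 1.70e-03 7.00e-04] [-1.000e-04 -1.186e-01 -4.366e-01] | dist 0.452 ang 151.8
t 0.15 tcp [ 0.1664 -0.55    0.2306] jaw -73.17 q [-1.42  0.31  0.05  1.3   0.    1.43] F [ 0.  -0.4  0.2] gap 0.0856
row: [-0.4916 -0.0005  0.0013] [-1.000e-04 -1.186e-01 -4.366e-01] | dist 0.452 ang 28.2
[[-0.     0.29  -0.957]
 [ 0.001 -0.957 -0.29 ]
 [-1.    -0.001 -0.   ]]
```

>>> {"name": "drive_tool", "arguments": {
  "increments": "-0.49 0 0 0 -0.12 -0.437 1;-0.49 0 0 0 -0.12 -0.437 1;-0.49 0 0 0 -0.12 -0.437 1;-0.49 0 0 0 -0.12 -0.437 1;-0.49 0 0 0 -0.12 -0.437 1;-0.49 0 0 0 -0.12 -0.437 1;-0.49 0 0 0 -0.12 -0.437 1;-0.49 0 0 0 -0.12 -0.437 1;-0.49 0 0 0 -0.12 -0.437 1;-0.49 0 0 0 -0.12 -0.437 1"
}}

```text
clock: 1.4
tcp_pos: [0.5488, -0.3099, 0.2312]
orientation: [-0.269, -0.653, -0.27, 0.654]
wrist_force: [-0.0, -0.3, -0.3]
finger_gap: 0.0853
```

```bash
python3 - <<'E'
from h import *
i,im=snap("wrist","w1.png")
plan([.565,-.327,.15],-45)
print(proj(i,[[.565,-.327,.075],[.577,-.237,.075]]))
E
```

```text
t 1.45 tcp [ 0.5487 -0.3102  0.2314] jaw -45.22 q [-0.64  0.42  0.21  1.35 -0.    1.72] F [-0.3 -1.  -0.6] gap 0.086
row: [-0.0038  0.0005  0.0002] [0.0814 0.0234 0.0002] | dist 0.085 ang 0.2
[[343.31868493 215.76281756]
 [271.3388209  122.08205144]]
```

View pics/w1.png

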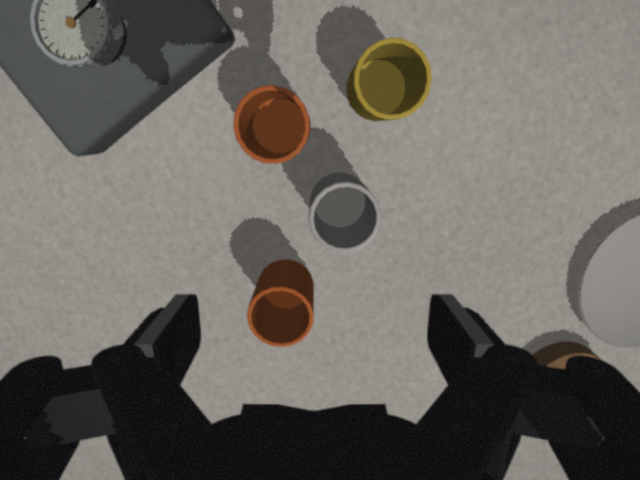

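The cup's rim centre appears at (344,216), against (343,216) predicted, so its position is confirmed. Descending to grasp.

>>> {"name": "drive_tool", "arguments": {
  "increments": "0 0 0 0.02 0.0234 0 1;0 0 0 0.08 0.0234 0 1;0 0 0 0.14 0.0234 0 1;0 0 0 0.19 0.0234 0 1;0 0 0 0.203 0.0234 0 1;0 0 0 0.203 0.0234 0 1;0 0 0 0.203 0.0234 0 0;0 0 0 0.203 0.0234 0 0;0 0 0 0.203 0.0234 0 0;0 0 0 0.203 0.0234 0 0",
  "newtons": 40
}}

```text
clock: 2.7
tcp_pos: [0.5681, -0.3269, 0.0315]
orientation: [0.272, 0.654, 0.268, -0.653]
wrist_force: [-0.9, -0.5, 5.2]
finger_gap: 0.0578
```

```bash
python3 - <<'E'
from h import *
i,im=snap("wrist","w2.png")
plan([.557,.061,.25],-45)
plan([.557,.061,.25],-80)
E
```

```text
t 2.75 tcp [ 0.5681 -0.3269  0.0315] jaw -45.09 q [-0.64  0.58 -0.05  0.94 -0.    1.71] F [-0.7 -0.9  5.9] gap 0.0581
row: [-0.0016 -0.0002 -0.0052] [-0.2199 -0.2815 -0.266 ] | dist 0.445 ang 0.3
t 2.75 tcp [ 0.5681 -0.3269  0.0315] jaw -45.09 q [-0.64  0.58 -0.05  0.94 -0.    1.71] F [-0.7 -0.9  5.9] gap 0.0581
row: [ 0.6093 -0.0017 -0.005 ] [-0.2199 -0.2815 -0.266 ] | dist 0.445 ang 34.9
```

View pics/w2.png

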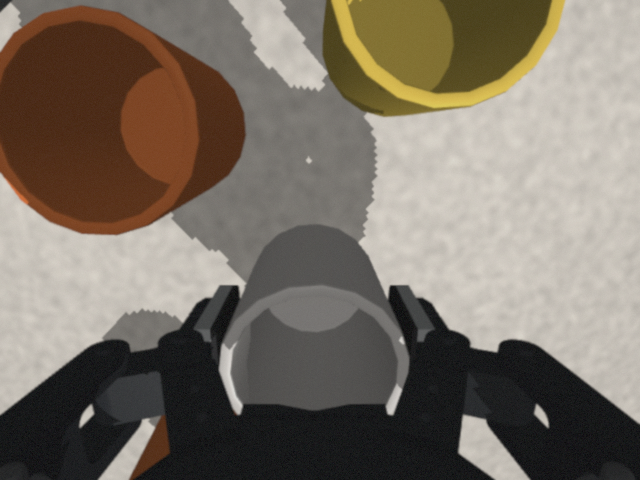

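Grip holds with a 58 mm gap on the white cup, and the neighbours are untouched. Lifting and carrying it over the pan.

>>> {"name": "drive_tool", "arguments": {
  "increments": "0 0 0 -0.04 0 0 0;0 0 0 -0.09 0 0 0;0 0 0 -0.13 -0.02 -0.02 0;0 0 0 -0.13 -0.2815 -0.266 0;0 0 0 -0.13 -0.2815 -0.266 0;0 0 0 -0.13 -0.2815 -0.266 0;0 0 0 -0.13 -0.2815 -0.266 0;0 0 0 -0.13 -0.2815 -0.266 0;0 0 0 -0.13 -0.2815 -0.266 0;0 0 0 -0.13 -0.2815 -0.266 0;0 0 0 -0.13 -0.2815 -0.266 0;0 0 0 -0.13 -0.2815 -0.266 0"
}}

```text
clock: 4.25
tcp_pos: [0.5566, 0.0604, 0.1587]
orientation: [0.27, 0.654, 0.269, -0.653]
wrist_force: [-0.5, -0.4, -1.8]
finger_gap: 0.0578
```

```bash
python3 - <<'E'
from h import *
i,im=snap("wrist","w3.png"); j,im=snap("top","t3.png"); snap("scene","s3.png")
plan([.557,.061,.105],-45)
a=cv2.imread("pics/w3.png");b=cv2.imread("pics/s3.png")[130:330,150:490]
cv2.imwrite("pics/c3.png",np.hstack([cv2.resize(a,(400,300)),cv2.resize(b,(400,300))]))
E
```

```text
t 4.4 tcp [0.5564 0.0604 0.1583] jaw -45.2 q [-0.04  0.32 -0.13  1.12 -0.    2.32] F [-0.3 -0.1 -1.3] gap 0.0577
row: [-0.0035  0.0001 -0.0002] [ 0.0533  0.     -0.0009] | dist 0.053 ang 0.2
```

View pics/c3.png

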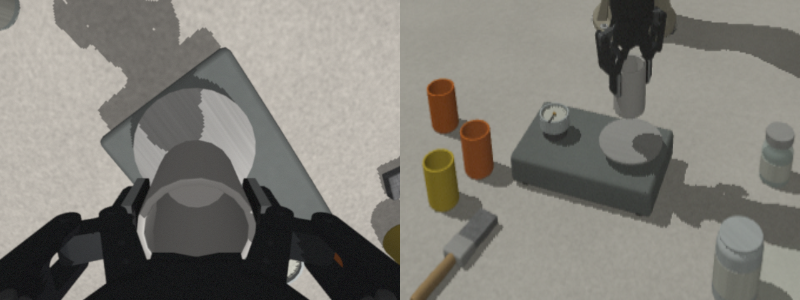

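```bash
python3 - <<'E'
from h import *
i=eyes.camera_info("wrist");im=cv2.imread("pics/w3.png")
t=np.linspace(0,2*np.pi,90)
C=np.c_[.557+.06*np.cos(t),.061+.06*np.sin(t),0*t+.075]
cv2.polylines(im,[proj(i,C).round().astype(int)],True,(0,0,255),1)
p=env.get_state()["tcp_pos"]
for zz in(.127,.202):
  C=np.c_[p[0]+.029*np.cos(t),p[1]+.029*np.sin(t),0*t+zz]
  cv2.polylines(im,[proj(i,C).round().astype(int)],True,(0,255,0),1)
cv2.imwrite("pics/o3.png",cv2.resize(im[100:460,120:520],(0,0),fx=1.6,fy=1.6))
E
```

```text
(no output)
```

View pics/o3.png

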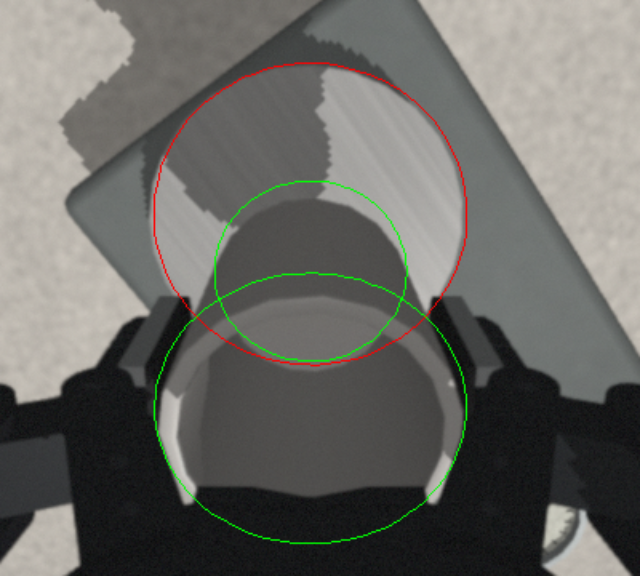

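The pan outline fits the prediction to within 1 mm. The cup sits about 4.5 mm toward tool +z in the jaws, so I compensate while lowering, release, then look.

>>> {"name": "drive_tool", "arguments": {
  "increments": "0 0 0 0.03 -0.001 -0.0045 0;0 0 0 0.048 -0.001 -0.0045 0;0 0 0 0.055 -0.001 -0.0045 0;0 0 0 0.055 -0.001 -0.0045 0;0 0 0 0.055 -0.001 -0.0045 0"
}}

```text
clock: 5.03
tcp_pos: [0.5592, 0.0652, 0.1041]
orientation: [0.27, 0.654, 0.27, -0.653]
wrist_force: [-1.0, -0.3, 1.0]
finger_gap: 0.0577
```

```bash
python3 - <<'E'
from h import *
snap("scene","s4.png");i,im=snap("wrist","w4.png");plan([.557,.061,.105],-45)
b=cv2.imread("pics/s4.png")[150:290,220:420];cv2.imwrite("pics/c4.png",np.hstack([cv2.resize(b,(400,300),interpolation=2),cv2.resize(im[:,:,::-1],(400,300))]))
E
```

```text
t 5.12 tcp [0.5592 0.0653 0.1041] jaw -45.1 q [-0.03  0.36 -0.21  1.   -0.    2.33] F [-0.9  0.  -0.1] gap 0.0581
row: [-0.0018 -0.0007 -0.0012] [-0.0009  0.0014  0.0046] | dist 0.005 ang 0.1
```

View pics/c4.png

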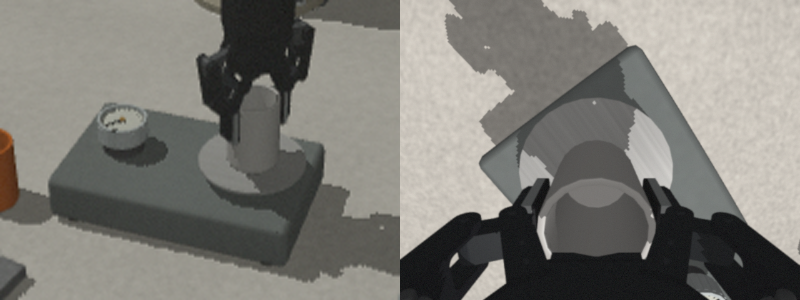

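>>> {"name": "drive_tool", "arguments": {
  "increments": "0 0 0 0.001 0 0 0.4;0 0 0 0.001 0 0 1;0 0 0 0.001 0 0 1;0 0 0 0.001 0 0 1;0 0 0 -0.03 0 0 1;0 0 0 -0.08 0 0 1;0 0 0 -0.12 0 0 1;0 0 0 -0.14 0 0 1;0 0 0 -0.14 0 0 1"
}}

```text
clock: 6.25
tcp_pos: [0.5598, 0.0655, 0.2451]
orientation: [0.271, 0.655, 0.27, -0.652]
wrist_force: [-0.5, -0.2, -1.2]
finger_gap: 0.0855
```

```bash
python3 - <<'E'
from h import *
i,im=snap("wrist","w5.png")
plan([.52,-.11,.25],-10)
E
```

```text
t 6.3 tcp [0.5591 0.0655 0.2434] jaw -45.09 q [-0.03  0.29  0.04  1.32 -0.    2.33] F [ 0.1  0.1 -1.6] gap 0.0856
row: [-6.124e-01 -5.000e-04 -1.200e-03] [-0.0066  0.0967  0.1516] | dist 0.18 ang 35.1
```

View pics/w5.png

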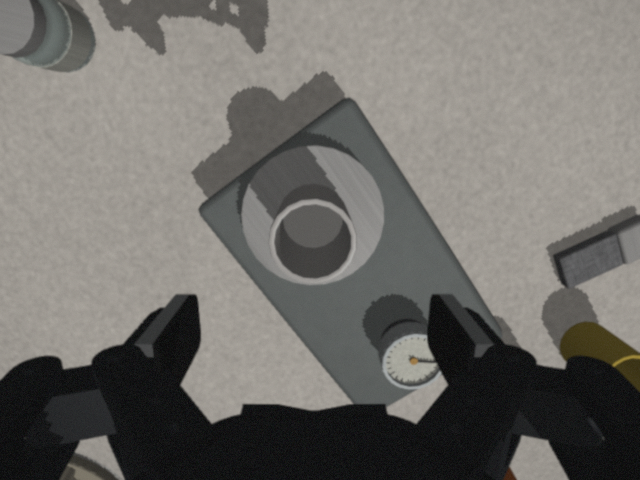

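```bash
python3 - <<'E'
from h import *
i=eyes.camera_info("wrist");im=cv2.imread("pics/w5.png")
z=.071
print("pan edges", onz(i,[(242,215),(384,215),(313,146),(313,285)],z).round(4).tolist())
L=onz(i,[(241.5,215),(384,215)],z);T=onz(i,[(313,145),(314,285)],z)
print("pan",L.mean(0),T.mean(0),np.linalg.norm(L[1]-L[0]),np.linalg.norm(T[1]-T[0]))
z=.146
L=onz(i,[(271,241),(356,241)],z);T=onz(i,[(313,199),(314,285)],z)
print("rim",L.mean(0),T.mean(0),np.linalg.norm(L[1]-L[0]),np.linalg.norm(T[1]-T[0]))
t=np.linspace(0,2*np.pi,90)
for c,r,zz,col in(((.557,.061),.06,.071,(0,0,255)),((.557,.061),.029,.146,(0,255,0))):
  C=np.c_[c[0]+r*np.cos(t),c[1]+r*np.sin(t),0*t+zz]
  cv2.polylines(im,[proj(i,C).round().astype(int)],True,col,1)
cv2.imwrite("pics/o5.png",cv2.resize(im[120:320,200:440],(0,0),fx=3,fy=3))
E
```

```text
pan edges [[0.5144, 0.1056, 0.071], [0.5986, 0.0212, 0.071], [0.5965, 0.1034, 0.071], [0.5117, 0.0188, 0.071]]
pan [0.55633033 0.06358427 0.071     ] [0.55472258 0.06107209 0.071     ] 0.11965732117777299 0.1205638250471016
rim [0.55621299 0.06266176 0.146     ] [0.55509142 0.06153204 0.146     ] 0.05535462047226271 0.05850789256941142
```

View pics/o5.png

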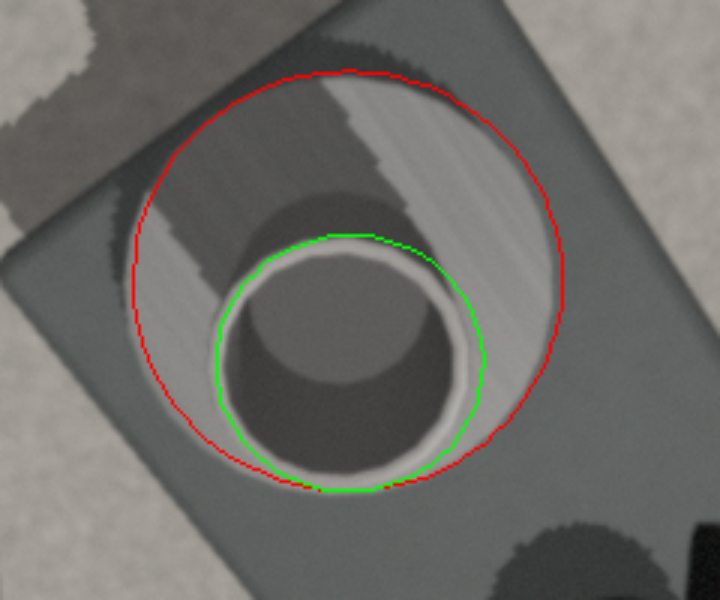

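Cup stands within about 1–2 mm of the pan's centre. Now to the dial.

>>> {"name": "drive_tool", "arguments": {
  "increments": "-0.61 0 0 -0.01 0.0937 0.1305 1;-0.61 0 0 -0.01 0.0937 0.1305 1;-0.61 0 0 -0.01 0.0937 0.1305 1;-0.61 0 0 -0.01 0.0937 0.1305 1;-0.61 0 0 -0.01 0.0937 0.1305 1;-0.61 0 0 -0.01 0.0937 0.1305 1"
}}

```text
clock: 7.05
tcp_pos: [0.532, -0.0925, 0.2522]
orientation: [-0.453, -0.542, -0.454, 0.543]
wrist_force: [-0.2, 0.0, 0.3]
finger_gap: 0.0854
```

```bash
python3 - <<'E'
from h import *
i,im=snap("wrist","w6.png")
plan([.533,-.093,.19],-10)
u=proj(i,[[.533,-.093,.092]])[0];print(u)
x,y=u.astype(int);c=im[max(y-70,0):y+70,max(x-90,0):x+90,::-1];print(max(x-90,0),max(y-70,0))
cv2.imwrite("pics/c6.png",cv2.resize(c,(0,0),fx=4,fy=4,interpolation=2))
E
```

```text
t 7.1 tcp [ 0.5322 -0.0923  0.2525] jaw -10.14 q [-0.32  0.24  0.    1.33 -0.    1.43] F [-0.4 -0.7  0. ] gap 0.0855
row: [-0.0025 -0.0001  0.0013] [0.0625 0.001  0.0005] | dist 0.063 ang 0.2
[315.75041065 214.75804784]
225 144
```

View pics/c6.png

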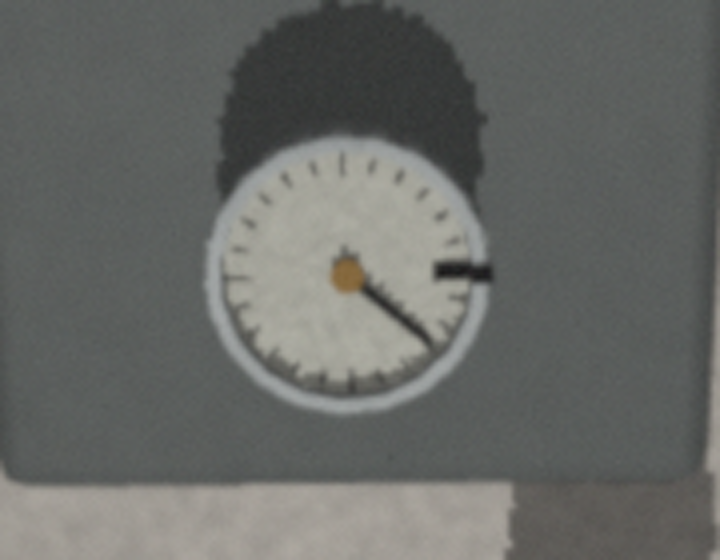

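```bash
python3 - <<'E'
from h import *
i=eyes.camera_info("wrist");im=cv2.imread("pics/w6.png")
P=lambda pts:[(225+(a-1.5)/4,144+(b-1.5)/4) for a,b in pts]
z=.092
e=onz(i,P([(208,275),(487,275),(347,136),(347,413)]),z);print("bezel c",e[:2].mean(0),e[2:].mean(0),np.linalg.norm(e[0]-e[1]),np.linalg.norm(e[2]-e[3]))
# dark pixels within the dial
g=im.max(2);x0,y0=P([(347,275)])[0]
yy,xx=np.mgrid[:480,:640]
r=np.hypot(xx-x0,yy-y0)
ang=np.degrees(np.arctan2(yy-y0,xx-x0))
for n,m in(("bar",(r>22)&(r<36)&(abs(ang)<12)&(g<70)),("needle",(r>6)&(r<29)&(abs(ang-39)<18)&(g<90))):
    pts=np.c_[xx[m],yy[m]];w=onz(i,pts,z)[:,:2]
    c=w.mean(0);u=np.linalg.svd(w-c)[2][0];d=c-np.array([e[:2,0].mean(),e[2:,1].mean()]);u*=np.sign(u@d)
    print(n,len(w),c,"line",np.degrees(np.arctan2(u[1],u[0])),"radial",np.degrees(np.arctan2(d[1],d[0])))
h=onz(i,P([(347,277),(432,346)]),.09);d=h[1]-h[0];print("hub",h[0],"len",np.linalg.norm(d),np.degrees(np.arctan2(d[1],d[0])))
E
```

```text
bezel c [ 0.5301889  -0.09040302  0.092     ] [ 0.52999278 -0.09095255  0.092     ] 0.056164067854504326 0.05698775994569606
bar 45 [ 0.5535502  -0.09369506] line -14.541710334891478 radial -6.695614958815053
needle 52 [ 0.53879033 -0.10025486] line -51.246024707205194 radial -47.24179076916143
hub [ 0.5299311  -0.09122429  0.09      ] len 0.02262514443430999 -49.800642968092816
```

The bar is at about −8° (world) and the needle at about −50°, so the bezel needs about 41° clockwise. Descending on the bezel and gripping it.

>>> {"name": "drive_tool", "arguments": {
  "increments": "0 0 0 0.06 -0.0015 -0.0016 1;0 0 0 0.12 -0.0015 -0.0016 1;0 0 0 0.165 -0.0015 -0.0016 1;0 0 0 0.185 -0.0015 -0.0016 1;0 0 0 0.1915 -0.0015 -0.0016 1;0 0 0 0.1915 -0.0015 -0.0016 1;0 0 0 0.1915 -0.0015 -0.0016 0;0 0 0 0.1915 -0.0015 -0.0016 0;0 0 0 0.1915 -0.0015 -0.0016 0;0 0 0 0.1915 -0.0015 -0.0016 0",
  "newtons": 30
}}

```text
clock: 8.35
tcp_pos: [0.5302, -0.091, 0.0632]
orientation: [-0.454, -0.542, -0.454, 0.543]
wrist_force: [-6.3, 1.7, 7.4]
finger_gap: 0.0572
```

```bash
python3 - <<'E'
from h import *
i,im=snap("wrist","w7.png");plan([.531,-.0905,.061],-51)
E
```

```text
t 8.4 tcp [ 0.5302 -0.091   0.0632] jaw -10.15 q [-0.32  0.35 -0.33  0.89 -0.    1.43] F [-5.2  0.5  7.4] gap 0.0571
row: [7.13e-01 7.00e-04 8.00e-04] [ 0.0022  0.0007 -0.0007] | dist 0.002 ang 40.9
```

View pics/w7.png

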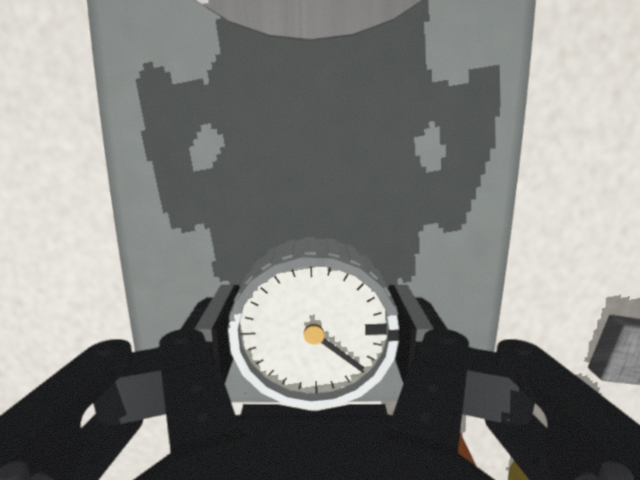

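>>> {"name": "drive_tool", "arguments": {
  "increments": "0.18 0 0 0 0 0 0;0.36 0 0 0 0 0 0;0.54 0 0 0 0 0 0;0.68 0 0 0 0 0 0;0.713 0 0 0 0 0 0;0.713 0 0 0 0 0 0;0.713 0 0 0 0 0 0"
}}

```text
clock: 9.28
tcp_pos: [0.5299, -0.0908, 0.0632]
orientation: [-0.236, -0.666, -0.236, 0.667]
wrist_force: [-6.1, 2.3, 7.8]
finger_gap: 0.0569
```

```bash
python3 - <<'E'
from h import *
i,im=snap("wrist","w8.png");plan([.531,-.0905,.061],-51)
cv2.imwrite("pics/c8.png",cv2.resize(im[220:430,200:430,::-1],(0,0),fx=2.8,fy=2.8,interpolation=2))
E
```

```text
t 9.32 tcp [ 0.5299 -0.0908  0.0632] jaw -51.0 q [-0.32  0.35 -0.33  0.89 -0.    2.14] F [-6.3  2.   8.1] gap 0.0572
row: [-0.0001  0.0011  0.0012] [ 0.0022  0.0005 -0.0011] | dist 0.002 ang 0.1
```

View pics/c8.png

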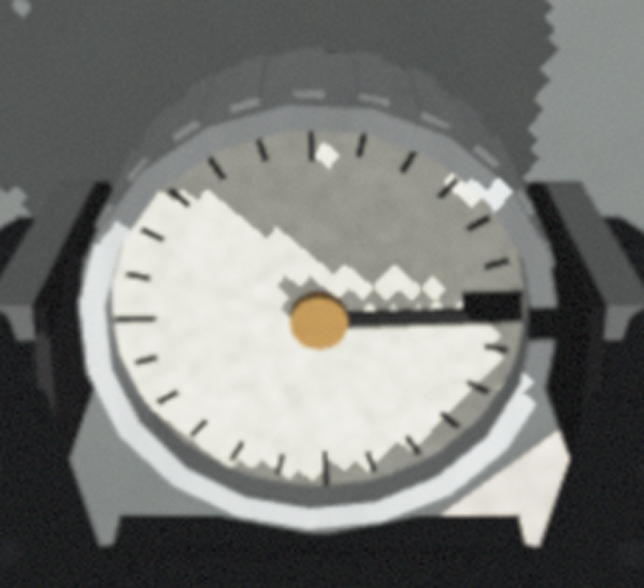

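```bash
cat > m.py <<'E'
from h import *
import sys
f,sx,sy=sys.argv[1],float(sys.argv[2]),float(sys.argv[3])
im=cv2.imread("pics/"+f).astype(int);i=eyes.camera_info("wrist")
P=lambda a,b:(sx+(a+.5)/2.8-.5,sy+(b+.5)/2.8-.5)
def cen(x0,x1,y0,y1,th):
    (a,b),(c,d)=P(x0,y0),P(x1,y1);a,b,c,d=map(round,(a,b,c,d))
    s=im[b:d+1,a:c+1].max(2);w=np.clip(th-s,0,None).astype(float);yy,xx=np.mgrid[b:d+1,a:c+1]
    return np.array([(w*xx).sum(),(w*yy).sum()])/w.sum(),w.sum()
def seg(p,q,z):
    w=onz(i,[p,q],z);d=w[1]-w[0];return round(np.degrees(np.arctan2(d[1],d[0])),2),round(np.linalg.norm(d)*1e3,1)
E
cat > m8.py <<'E'
exec(open("m.py").read())
bar,_=cen(465,518,285,327,90);op,_=cen(118,152,308,330,130)
n1,_=cen(360,385,306,330,90);n2,_=cen(430,455,304,328,90)
b,g,r=[im[:,:,k] for k in range(3)]
m=(r-b>50);m[:, :280]=0;m[:,350:]=0;m[:300]=0;m[360:]=0
yy,xx=np.nonzero(m);hub=np.array([(xx.min()+xx.max())/2,(yy.min()+yy.max())/2]);hub2=np.array([xx.mean(),yy.mean()])
print(bar,op,n1,n2,hub,hub2)
for z in(.084,.088,.092): print(z,"bar-opp",seg(op,bar,z),"n1n2",seg(n1,n2,z),"hub-n2",seg(hub2,n2,z))
E
python3 m8.py w8.png 200 220
```

```text
[375.51692719 329.07840843] [246.59090909 333.34343434] [332.55654384 333.13405337] [357.6422882  332.42360608] [314.  334.5] [313.45741325 334.73501577]
0.084 bar-opp (np.float64(-48.78), np.float64(46.0)) n1n2 (np.float64(-49.27), np.float64(8.9)) hub-n2 (np.float64(-47.67), np.float64(15.8))
0.088 bar-opp (np.float64(-48.78), np.float64(44.5)) n1n2 (np.float64(-49.27), np.float64(8.6)) hub-n2 (np.float64(-47.67), np.float64(15.2))
0.092 bar-opp (np.float64(-48.78), np.float64(43.0)) n1n2 (np.float64(-49.27), np.float64(8.4)) hub-n2 (np.float64(-47.67), np.float64(14.7))
```

Bar line reads −48.8° and needle −49.3°/−47.7°, so they align within about 1°. Releasing and checking from above.

>>> {"name": "drive_tool", "arguments": {
  "increments": "0 0 0 0 0 0 0.5;0 0 0 0 0 0 1;0 0 0 0 0 0 1;0 0 0 0 0 0 1;0 0 0 -0.04 0 0 1;0 0 0 -0.09 0 0 1;0 0 0 -0.1 0 0 1;0 0 0 -0.1 0 0 1;0 0 0 -0.1 0 0 1"
}}

```text
clock: 10.45
tcp_pos: [0.5303, -0.0909, 0.1602]
orientation: [-0.236, -0.666, -0.237, 0.667]
wrist_force: [-0.4, 0.2, 0.9]
finger_gap: 0.0854
```

```bash
python3 - <<'E'
from h import *
i,im=snap("wrist","w9.png");plan([.531,-.0905,.061],-51)
u=proj(i,[[.531,-.091,.09]])[0].astype(int);x,y=u[0]-90,u[1]-80;print(x,y)
cv2.imwrite("pics/c9.png",cv2.resize(im[y:y+160,x:x+180,::-1],(0,0),fx=4,fy=4,interpolation=2))
E
```

```text
t 10.5 tcp [ 0.5302 -0.0908  0.1601] jaw -51.0 q [-0.32  0.28 -0.18  1.12 -0.    2.14] F [-0.1 -0.2 -0.3] gap 0.0856
row: [0.     0.0017 0.0025] [ 0.0991  0.0005 -0.001 ] | dist 0.099 ang 0.2
224 166
```

View pics/c9.png

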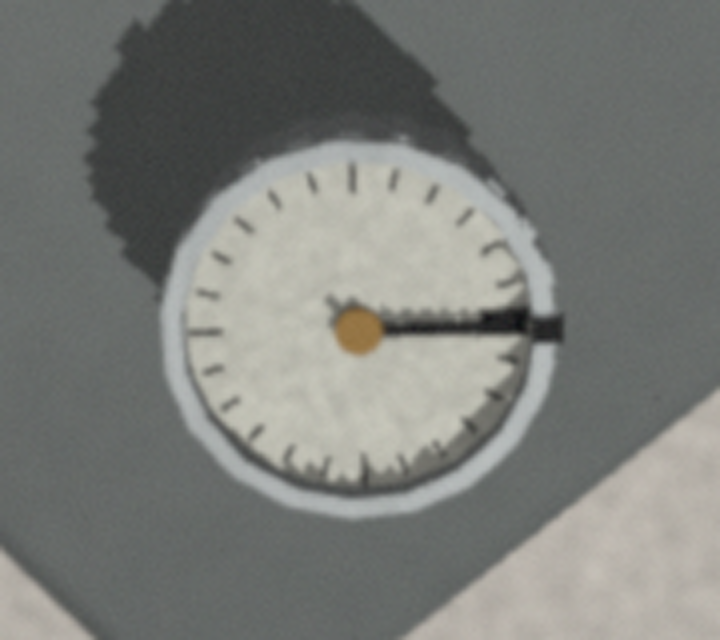

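View pics/w9.png

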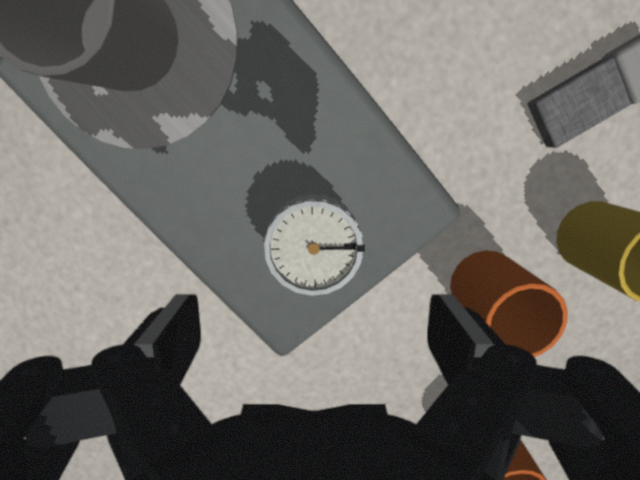

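The released bar line slopes −1.9° and the needle −1.7° in the image, so they are aligned. One last scene check.

```bash
python3 -c "
from h import *
snap('scene','s9.png')"
```

```text
(no output)
```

View pics/s9.png

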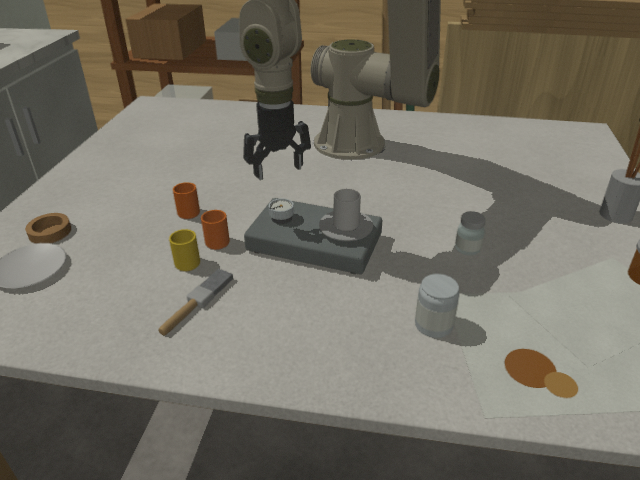

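The cup (346,210) stands on the pan, the gripper is clear of everything, and the bystanders are at their original pixels.

```bash
python3 -c "
from workcell import job
print(job.hand_in())"
```

```text
the job is handed in; nothing more can be done
None
```

The white cup is standing upright on the pan, released, and the bezel is turned so its zero bar lines up with the needle. I handed the job in after about 10.5 s on the robot clock; no verdict was reported.

- **Cup:** my check after release put it within about 1–2 mm of the pan's centre. I corrected for the cup sitting about 4.5 mm off-centre in the jaws before setting it down.
- **Bezel:** I gripped it and turned it about 41° clockwise. While I still held it, the bar read −48.8°. The needle read −49.3° along its line, but −47.7° taken from the hub. That 1.6° disagreement is probably because the hub stands higher than the needle. After letting go, bar and needle agreed to about 0.2° by eye in the wrist picture; I trust the alignment to about 1°.
- **Everything else:** in the last scene picture the orange and yellow cups, jar, tin and brush were where they started. The gripper was clear of everything. The largest wrist force in the move reports was about 10 N.

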